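# Set the length stop and hold the blank to the fence

## Robot

A 6-joint arm with a two-finger parallel gripper is mounted at the origin on the work surface. World frame = base frame: x ahead of the robot, y to its left, z up, the work surface at z = 0. Lengths are in m, angles in rad, forces in N, time in s.
With the tool pointing down it reaches from about 0.275 to 0.875 m from the base axis. Payload 12.5 kg.
Tool frame: the origin (TCP) lies on the centre line of the jaws, within the pads' length; the fingertips stand ctrl.nose_length ahead of it and the grasp point (between the pads) lies 8 mm behind it (ctrl.nose_length is the distance from the TCP to the fingertips, in m); z points along the fingers, y is the line along which they close (so a half turn about z gives the same grasp; the last joint's range is limited). The gripper opens to 85 mm and grips with 20 to 120 N. Pads are 22 mm wide; open, the fingers measure 114 mm over their backs; the gripper's body (76 mm by 85 mm) begins 54 mm behind the grasp point. The pads swing forward as they close: fully open they stand 13 mm farther back than shut.
Start: joints at [-1.396, 0.351, 1.652, -0, 1.139, -0.085], TCP at [0.141, -0.532, 0.242] pointing down, gripper open.
Joint ranges: [-2.75, 2.75], [-0.79, 2.1], [0.01, 2.65], [-1.57, 4.71], [0.07, 3.14], [-2.87, 2.87]. Speed limits (rad/s): [2.22, 2.22, 2.79, 3.14, 3.14, 3.14].

## Interface

Orientations are given as a rotation vector (axis times angle).
In Python, from station import ctrl, imaging, hand_in gives the robot as it stands.
- The arm moves only by the tool play_rows, never from a script. Its argument "series" is one flat list of numbers, 7 for each row, row after row: the turn, a rotation vector about the world's x, y, z in degrees, then the shift along the world's x, y, z in mm, then the opening, from -1 (shut) to 1 (fully open). In form: [ax, ay, az, x, y, z, gripper, ax, ay, az, x, y, z, gripper, ...]. A call has exactly 10 rows; each row is the pose to reach, as a shift and turn from the pose commanded when the call began; what a row does not reach only later rows make up. A row lasts 1/8 s, in which the tool goes at most 62.5 mm and 10.7 degrees, less where a joint would pass 70% of its speed; a pose out of reach is approached as far as the arm can. A call with a gripper value outside its range is refused whole. The fingers move at their own pace and stop on an object; "force" is the grip in N (left out, the last holds). Time passes only in rows, so rows that repeat a pose let the fingers close, or fill a call up. It gives the time, the measured TCP pose, the force, the opening and the grip force at its end, in the units of the state.
- ctrl.get_obs(): the state, without advancing time (a new reading comes with each control period).
- imaging.get_image(name): name is "scene" or "top"; returns the picture (480x640x3 uint8, blue, green, red); there is no depth.
- imaging.camera_info(name): a dict with "fov_y" (degrees; the focal length in pixels is half the picture's height over the tangent of half this angle, whatever the lens; pixels are square), "cx", "cy" (the principal point, pixels), "cam_to_world" (4x4, takes a point from camera to world coordinates). Camera axes: x right, y up, looking along -z (the intrinsics and any distortion apply to the point x, -y, -z); pixel columns grow to the right and rows downward; lengths in m; the calibration is good to about 2 mm. A picture is of the moment at which its call begins. camera_info takes no time and is no camera call.
- hand_in(): hands the job in; it is judged then, once.
Trained networks look in the newest picture that a camera, given by its name, has taken for a name from the list of things; names that differ only in an ending like _2 or _b are one class to them, and where a whole thing is asked for, a point or a joint stands for the part that bears it (a point fixed in the world has none). Each returns a list of dicts, best first, with "p" (0 to 1); they miss things now and then, are a little off and sometimes report something else, mostly with a low value. They report only what shows in the picture. A call takes as long as a camera call. They do not tell look-alikes from the thing itself.
- imaging.masks_of(name, camera): "pixels" (480x640 bool, what is visible of it) and "rect" ([left, top, right, bottom] as shares, 0 to 1, of the picture: columns of its width, rows of its height, round what is visible of it).
- imaging.landmark_of(name, camera): "centre" ([column, row] as shares, 0 to 1, of the picture: columns of its width, rows of its height: a listed point, or the origin of a listed thing).
The state is a dict: "clock": time; "joints": joint angles; "qvel": joint speeds; "effort": joint torques, N m; "tcp_pos": TCP position; "tool_rot": TCP orientation; "ft_force": force on the tool from outside, world axes, zero at the start; "wrist_torque": the same for the moment, N m; "grip_width": opening from 0.0 (shut) to 1.0 (fully open); "grip_force": force on a finger pad.
Only numpy, scipy, OpenCV 4.12 (cv2) and the standard library are available. Lean on these libraries where they do the work, as an engineer would, in place of code of your own. Each camera call takes 0.05 s, during which the arm holds its last target. There are 200 camera calls.

## Task

Set up the saw board: drop the red stop block fully home in the board's pocket, then swing the locking lever shut over it. Then bring the turning blank that lies on the board up with its end against the stop block and its side flat against the fence, and press it firmly into the fence and down onto the board at once, with a diagonal push of at least 10 N or so, as for sawing; finish while still holding it so, without letting go. Leave the yellow spare block where it is.

Things in the scene. Friction and masses are not known exactly. Their poses are not given: they have to be found in the camera images.
- jig: the saw board, fixed to the bench (its place and yaw vary). Origin on the bench under the board; x points level from the open front edge to the fence, y along the fence towards the stop and lever, z up. A steel post of radius 11 mm at x 33, y 150 (mm, board frame) carries the lever. In the end the blank's centre lies at x 32, y -15, z 47.
- fence: the dark wooden fence, part of the board; its origin and axes are the board's. In that frame its face is at x 55 mm, its back at 75, it runs from y -170 to 43 and stands 22 mm above the bed; a 3 mm saw slot crosses it
- bed: the pale laminated bed, part of the board; its origin and axes are the board's. It spans x -70 to 80 and y -170 to 170 mm; its top is 24 mm above the bench. Bed and fence are smooth and waxed (friction about 0.2), so wood slides easily on them
- pocket (a point): centre of the floor of the rectangular pocket in the bed, 39 mm along board x by 33 mm along board y, 16 mm deep, its mouth slightly chamfered (board x 33, y 75); axes as the board's
- stop_red: red stop block, 36 (x) by 30 (y) by 50 mm tall, 100 g, upright on the bench to one side; origin at the centre of its underside. It fits the pocket with 1.5 mm to spare on each side, its x along board x, and then stands 34 mm above the bed, its face towards the blank at board y 60.
- lever (a joint): the aluminium locking lever, turning level about the post: 0 = shut, lying over the pocket along board -y; 1.57 = open, pointing along board -x; starts open; clockwise seen from above opens it. It stays where left and turns easily (about 0.05 N m). Its underside passes 2.5 mm above a seated block.
- lever_knob (a point): top of the lever's upright black round knob, 14 mm in diameter and 34 mm tall above the arm, 68 mm from the post's axis; 102.5 mm above the bench
- blank: turning blank, hardwood bar 46 by 46 mm and 150 mm long (along its y), corners planed off by 7 mm at 45 degrees, 150 to 260 g; it lies loose on the bed, away from fence and stop, up to 0.25 rad askew; origin at the centre of its underside
- blank_center (a point): centre of the turning blank
- stop_yellow: spare stop block, yellow, same size as the red one; leave alone
Mind the look-alikes: they are no part of the job. What is shaped like the stop_red but blue is not meant. What is shaped like the blank but blue is not meant.

How it is judged:
By the outcome, as a careful person would: the job done as asked, in the order asked, and still so for the second after the job is handed in, while the arm keeps its last pose, push and grip.
It also fails if it takes over 72 s, if anything falls off the work surface, if the arm or the gripper's body presses on something with over 40 N, if the wrist force passes 120 N, or if a joint passes its speed limit or range.

## Working session

There is one attempt and no reset: what is moved stays moved. The work goes in short steps, Python scripts to look and compute and a tool call to move; the robot and the scene stay as the last step left them, time stands still between calls to the robot, and variables do not carry over. Pictures are saved under pics/ and viewed, at most 11 in all, crops included, and the job is handed in when it is done.

Besides the shell and the picture viewer there is one more tool, called as name(argument=value, ...), one argument or row to a line, values as JSON. play_rows: Moves the arm, as the interface text tells. Its arguments: {"type":"object","properties":{"series":{"type":"array"},"force":{"type":"number"}},"required":["series"]}

```bash
mkdir -p pics; python3 - <<'E'
from station import ctrl, imaging
import cv2,numpy as np
for n in ("scene","top"):
    im=imaging.get_image(n); cv2.imwrite(f"pics/{n}0.png",im)
    i=imaging.camera_info(n); print(n,i)
print(ctrl.get_obs(),ctrl.nose_length)
for n in ("jig","pocket","stop_red","lever_knob","blank","blank_center","stop_yellow"):
    for d in imaging.landmark_of(n,"top")[:4]: print(n,round(d["p"],2),np.round(np.array(d["centre"])*[640,480],1))
E
```

```text
scene {'fov_y': 45.91566660455617, 'cx': 316.2343064309267, 'cy': 246.70245189767562, 'cam_to_world': array([[-0.37210335, -0.49565296,  0.78477209,  1.4866733 ],
       [ 0.92787211, -0.17646317,  0.3285028 ,  0.41437647],
       [-0.02434001,  0.85040513,  0.5255651 ,  0.77114507],
       [ 0.        ,  0.        ,  0.        ,  1.        ]])}
top {'fov_y': 47.44480643603734, 'cx': 320.5093674597087, 'cy': 236.3034703859635, 'cam_to_world': array([[-2.67394233e-02,  9.93836025e-01, -1.07586986e-01,
         3.73425096e-01],
       [-9.99375108e-01, -2.90658710e-02, -2.01139162e-02,
        -1.41714609e-04],
       [-2.31170440e-02,  1.06981921e-01,  9.93992189e-01,
         1.05833750e+00],
       [ 0.00000000e+00,  0.00000000e+00,  0.00000000e+00,
         1.00000000e+00]])}
{'clock': 0.1, 'joints': array([-1.39557296e+00,  3.51186586e-01,  1.65233218e+00,  1.89977025e-05,
        1.13908035e+00, -8.46021934e-02]), 'qvel': array([ 5.56941318e-05, -1.84506021e-03, -2.32845616e-03,  3.08050918e-04,
       -2.33900789e-04,  1.06435518e-03]), 'effort': array([ 8.82730637e-04, -5.06833792e+01, -2.91873962e+01, -5.19174114e-05,
        2.76216146e-03,  4.77438249e-06]), 'tcp_pos': array([ 0.14128245, -0.53126664,  0.24182054]), 'tool_rot': array([-3.11412295e+00, -4.06843228e-01,  4.45256871e-05]), 'ft_force': array([ 0.05317364, -0.05815501,  0.24436081]), 'wrist_torque': array([-0.00243207,  0.0226151 ,  0.05360753]), 'grip_force': 0.0, 'grip_width': 1.0001112639985155} 0.011
jig 0.86 [343.4 200.7]
pocket 0.62 [302.3 187.1]
stop_red 0.67 [179.3 242.9]
stop_red 0.62 [210.9 263.5]
lever_knob 0.63 [268.7 219.4]
blank 0.59 [424.9 319.9]
blank_center 0.78 [377.4 203.6]
stop_yellow 0.56 [506.3 260.8]
```

View pics/top0.png

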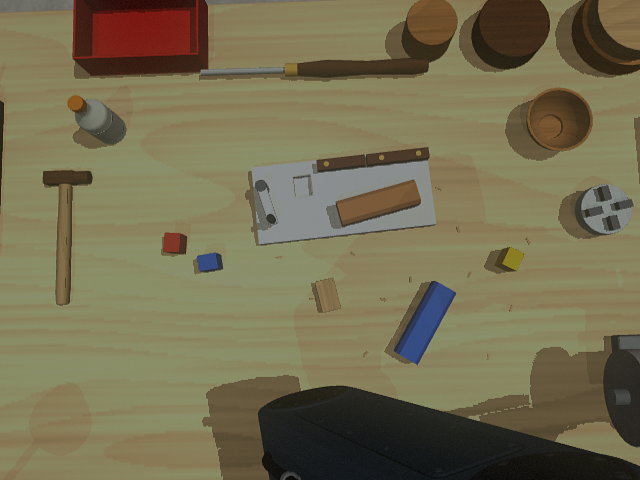

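View pics/scene0.png

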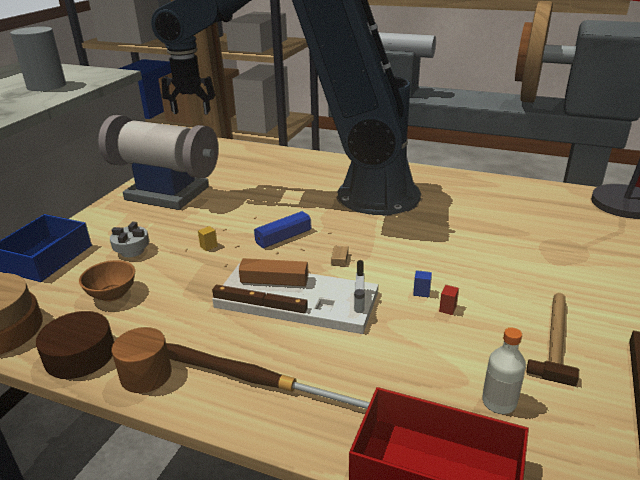

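The top view shows two candidates for the stop, red at about (175,243) and blue at (209,263). The red one fits the description. There are also two bars: the brown one on the bed at (378,203), which is the blank, and the blue one on the bench at (425,322), which is the look-alike. The board's fence faces world +x, and the lever is at (265,202), open. Next I'll enlarge and measure.

```bash
cat > h.py <<'E'
from station import ctrl, imaging
import cv2,numpy as np
from scipy.optimize import least_squares
def K(n):
    i=imaging.camera_info(n); f=240/np.tan(np.radians(i["fov_y"]/2)); return f,i["cx"],i["cy"],np.array(i["cam_to_world"])
def proj(P,n="top"):
    f,cx,cy,T=K(n); p=(np.atleast_2d(P)-T[:3,3])@T[:3,:3]
    return np.c_[cx+f*p[:,0]/-p[:,2], cy-f*p[:,1]/-p[:,2]]
def world(uv,z,n="top"):
    f,cx,cy,T=K(n); uv=np.atleast_2d(uv)
    d=np.c_[(uv[:,0]-cx)/f,-(uv[:,1]-cy)/f,-np.ones(len(uv))]@T[:3,:3].T
    return T[:3,3]+d*((z-T[2,3])/d[:,2])[:,None]
def frame(o,yaw,P):
    P=np.atleast_2d(P).astype(float); c,s=np.cos(yaw),np.sin(yaw)
    return np.c_[o[0]+c*P[:,0]-s*P[:,1],o[1]+s*P[:,0]+c*P[:,1],P[:,2]]
def hullmask(P,n,S=4):
    h=cv2.convexHull(np.round((proj(P,n)+.5)*S*16).astype(np.int32))
    m=np.zeros((480*S,640*S),np.uint8); cv2.fillPoly(m,[h],255,shift=4)
    return cv2.resize(m,(640,480),interpolation=cv2.INTER_AREA)/255.
def box(x0,x1,y0,y1,z0,z1): return np.array([[x,y,z] for x in(x0,x1) for y in(y0,y1) for z in(z0,z1)])
def fitmask(P,masks,g,z=None):
    """pose (x,y,yaw) so the projected hull of P matches masks {cam:mask}"""
    from scipy.optimize import minimize
    def c(q): return sum(np.abs(hullmask(frame(q[:2]/1000,q[2]/100,P),n)-m).sum() for n,m in masks.items())
    g=np.array([g[0]*1000,g[1]*1000,g[2]*100]); 
    for s in (8,2):
        r=minimize(c,g,method="Nelder-Mead",options=dict(initial_simplex=np.vstack([g,g+np.eye(3)*s]),xatol=.05,fatol=.5)); g=r.x
    return np.array([g[0]/1000,g[1]/1000,g[2]/100]),r.fun
E
cat > m1.py <<'E'
from h import *
ims={n:imaging.get_image(n) for n in("top","scene")}
cv2.imwrite("pics/crop1.png",cv2.resize(ims["top"][130:290,150:450],None,fx=2.6,fy=2.6,interpolation=cv2.INTER_CUBIC))
def red(im):
    b,g,r=[im[...,k].astype(int) for k in range(3)]; return ((r>2*g+10)&(r>2*b+10)&(r>40))
def comp(m,pt):
    n,l,s,c=cv2.connectedComponentsWithStats(m.astype(np.uint8)); k=1+np.argmin(np.hypot(*(c[1:]-pt).T)); return (l==k)*1.,s[k]
M={"top":comp(red(ims["top"]),(175,243)),"scene":comp(red(ims["scene"]),(449,300))}
print({k:v[1] for k,v in M.items()}); M={k:v[0] for k,v in M.items()}
w=world((175,243),.05)[0];print(w)
for a in (-.6,-.2,.2,.6):
  print("red",fitmask(box(-.018,.018,-.015,.015,0,.05),M,(w[0],w[1],a)))
for n in("jig","blank_center","fence"):
  for cam in("top","scene"):
    for d in imaging.masks_of("blank" if n=="blank_center" else n,cam)[:3]:
        m=d["pixels"]; ys,xs=np.nonzero(m); print(n,cam,round(d["p"],2),m.sum(),xs.mean().round(1),ys.mean().round(1),xs.min(),xs.max(),ys.min(),ys.max())
        np.save(f"m_{n}_{cam}_{int(xs.mean())}.npy",m)
E
python3 m1.py
```

```text
{'top': array([164, 233,  16,  19, 280], dtype=int32), 'scene': array([449, 300,   1,   1,   1], dtype=int32)}
[0.4779398  0.29215062 0.05      ]
red (array([0.48068936, 0.30491015, 0.09516818]), np.float64(635.1764705882352))
red (array([0.48487974, 0.30081907, 0.10379711]), np.float64(636.8039215686274))
red (array([0.48318641, 0.30150434, 0.12333854]), np.float64(634.4235294117647))
red (array([0.48147811, 0.30643421, 0.1159644 ]), np.float64(639.6627450980392))
jig top 0.61 11944 336.9 194.8 251 435 147 245
jig scene 0.64 6549 304.2 300.0 213 378 260 333
blank_center top 0.91 2323 424.6 322.0 394 455 281 363
blank_center top 0.63 11812 336.6 194.9 252 434 147 244
blank_center top 0.57 512 508.8 258.9 495 522 246 271
blank_center scene 0.94 1162 282.6 228.6 255 310 211 246
blank_center scene 0.92 1624 273.4 271.9 239 308 258 285
blank_center scene 0.31 4775 310.0 301.5 213 377 265 333
fence top 0.86 1455 372.5 159.5 317 428 147 172
fence scene 0.75 1220 261.3 298.3 214 307 286 312
```

View pics/crop1.png

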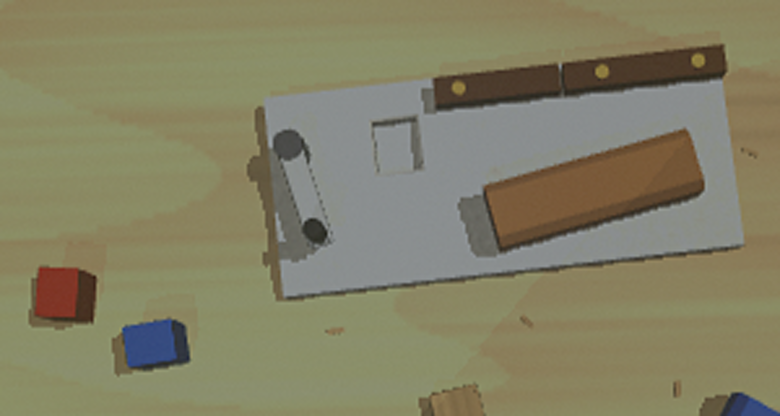

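The crop shows the red block at crop (65,295), which is px (175,243). The blue look-alike is at (155,343), the board is unobstructed, and the lever is open. Next I'll fit the poses.

```bash
cat >> h.py <<'E'
def comp(m,pt):
    n,l,s,c=cv2.connectedComponentsWithStats(m.astype(np.uint8)); k=1+np.argmin(np.hypot(*(c[1:]-pt).T)+1e3*(s[1:,4]<60)); return (l==k)*1.
def hs(im): 
    h=cv2.cvtColor(im,cv2.COLOR_BGR2HSV).astype(int); return h[...,0],h[...,1],h[...,2]
def redm(im): h,s,v=hs(im); return ((h<7)|(h>170))&(s>140)&(v>25)
def segs(lines,n):
    return [np.array([np.array(a)+(np.array(b)-a)*t for t in np.linspace(.04,.96,n)]) for a,b in lines]
def fitlines(im,lines,q,cam="top",half=4,n=25):
    im=cv2.GaussianBlur(im,(0,0),.7).astype(np.float32); S=segs(lines,n); d=np.arange(-half,half+.01,.25)
    for it in range(6):
        obs=[]
        for L in S:
            uv=proj(frame(q[:2],q[2],L),cam); t=uv[-1]-uv[0]; nn=np.array([-t[1],t[0]])/np.hypot(*t)
            pts=(uv[:,None]+d[None,:,None]*nn).astype(np.float32)
            v=cv2.remap(im,pts[...,0],pts[...,1],cv2.INTER_LINEAR); g=np.abs(np.diff(v,axis=1)).sum(2)*np.exp(-(d[:-1]/half)**2/2)
            g=cv2.GaussianBlur(g,(3,1),0); k=g.argmax(1); obs.append((nn,uv+nn*(d[k]+.125)[:,None]))
        def res(p): return np.concatenate([(proj(frame(p[:2],p[2],L),cam)-o)@nn for L,(nn,o) in zip(S,obs)])
        r=least_squares(res,q,x_scale=[.001,.001,.01],loss="soft_l1",f_scale=.4); q=r.x; half=max(2,half-.5); d=np.arange(-half,half+.01,.25)
    rr=res(q).reshape(len(S),-1); return q,np.round(np.median(rr,1),2),np.round(np.median(np.abs(rr),1),2)
X=lambda x0,y0,x1,y1,z:((x0,y0,z),(x1,y1,z))
BOARD=[X(-.07,.17,.08,.17,.024),X(-.07,-.17,-.07,.17,.024),X(-.07,-.17,.05,-.17,.024),X(.08,.06,.08,.17,.024),
 X(.055,-.17,.055,.043,.046),X(.075,-.17,.075,.043,.046),X(.0135,.0585,.0525,.0585,.024),X(.0135,.0915,.0525,.0915,.024),X(.0135,.0585,.0135,.0915,.024)]
STOP=box(-.018,.018,-.015,.015,0,.05)
BL=np.array([[x,y,z] for y in(-.075,.075) for x,z in((-.016,0),(.016,0),(.023,.007),(.023,.039),(.016,.046),(-.016,.046),(-.023,.039),(-.023,.007))])
E
cat > m2.py <<'E'
from h import *
T=cv2.imread("pics/top0.png");S=cv2.imread("pics/scene0.png")
M={"top":comp(redm(T),(175,243)),"scene":comp(redm(S),(449,300))}
print({k:v.sum() for k,v in M.items()})
w=world((175,243),.05)[0]
for mm in (M,{"top":M["top"]},{"scene":M["scene"]}):
  print("red",min((fitmask(STOP,mm,(w[0],w[1],a)) for a in(-.5,-.1,.3)),key=lambda r:r[1]))
o=world((343,201),0)[0]
print("board top",o,*(b:=fitlines(T,BOARD,np.array([o[0],o[1],.11]))))
print("board scene",*fitlines(S,BOARD[1:2]+BOARD[4:6]+BOARD[6:9],b[0],"scene"))
for c in ("pocket",(.033,.15,0)):
  pass
print(frame(b[0][:2],b[0][2],[[.033,.075,.008],[.033-.068,.15,.1025]]))
h,s,v=hs(T); bt=comp((h<17)&(s>110)&(v>70),(378,203)); bs=np.load("m_blank_center_scene_273.npy")*1.
print(bt.sum(),bs.sum()); w=world((378,203),.05)[0]
P=BL+[0,0,.024]
for mm in ({"top":bt,"scene":bs},{"top":bt},{"scene":bs}): print("blank",fitmask(P,mm,(w[0],w[1],.22)))
E
python3 m2.py
```

```text
{'top': np.float64(285.0), 'scene': np.float64(294.0)}
red (array([ 0.4801051 ,  0.29792435, -0.05847265]), np.float64(380.07843137254906))
red (array([ 0.48167416,  0.30163989, -0.20687186]), np.float64(183.2705882352941))
red (array([0.47734856, 0.2949316 , 0.11701282]), np.float64(146.5254901960784))
board top [ 0.5563016  -0.02469177  0.        ] [ 0.55804615 -0.02474217  0.08030566] [ 0.13 -0.39  0.13 -0.14  1.61 -0.39 -0.37 -0.12  1.11] [0.38 0.39 0.13 0.14 1.61 0.39 0.37 0.37 1.11]Traceback (most recent call last):
  File "m2.py", line 10, in <module>
    print("board scene",*fitlines(S,BOARD[1:2]+BOARD[4:6]+BOARD[6:9],b[0],"scene"))
                         ~~~~~~~~^^^^^^^^^^^^^^^^^^^^^^^^^^^^^^^^^^^^^^^^^^^^^^^^^
  File "h.py", line 46, in fitlines
    r=least_squares(res,q,x_scale=[.001,.001,.01],loss="soft_l1",f_scale=.4); q=r.x; half=max(2,half-.5); d=np.arange(-half,half+.01,.25)
    return func(*args, **kwargs)
    result = trf(vector_fun.fun, vector_fun.jac, x0, f0, J0, lb, ub, ftol, xtol,
                 gtol, max_nfev, x_scale, loss_function, tr_solver,
            
[... 1094 characters left out ...]
^^^^^^^^^
    return np.atleast_1d(self.fun(x))
                         ~~~~~~~~^^^
    return self.f(x, *self.args, **self.kwargs)
           ~~~~~~^^^^^^^^^^^^^^^^^^^^^^^^^^^^^^
  File "h.py", line 45, in res
    def res(p): return np.concatenate([(proj(frame(p[:2],p[2],L),cam)-o)@nn for L,(nn,o) in zip(S,obs)])
                                        ~~~~^^^^^^^^^^^^^^^^^^^^^^^^^
  File "h.py", line 7, in proj
    f,cx,cy,T=K(n); p=(np.atleast_2d(P)-T[:3,3])@T[:3,:3]
              ~^^^
  File "h.py", line 5, in K
    i=imaging.camera_info(n); f=240/np.tan(np.radians(i["fov_y"]/2)); return f,i["cx"],i["cy"],np.array(i["cam_to_world"])
ValueError: time passes only in moves, steps and waits
```

```bash
sed -i 's/^def K(n):/import functools\n@functools.cache\ndef K(n):/; s/(s>140)&(v>25)/(s>120)\&(v>12)/; s/(h<7)|(h>170)/(h<9)|(h>168)/' h.py
sed -i 's/fitlines(T,BOARD,/fitlines(T,BOARD[:4]+BOARD[5:],/' m2.py
cat >> m2.py <<'E'
big=lambda im,m,x0,y0,w,h:cv2.resize(np.hstack([im[y0:y0+h,x0:x0+w],np.repeat(m[y0:y0+h,x0:x0+w,None]*255,3,2).astype(np.uint8)]),None,fx=400/w/1,fy=400/w,interpolation=cv2.INTER_NEAREST)
cv2.imwrite("pics/mm.png",np.vstack([big(T,M["top"],155,228,40,28),big(S,M["scene"],430,280,40,28)]))
E
python3 m2.py 2>&1 | tail -20
```

```text
{'top': np.float64(294.0), 'scene': np.float64(401.0)}
red (array([ 0.47993134,  0.29792905, -0.01925724]), np.float64(274.7882352941176))
red (array([ 0.48096647,  0.30145852, -0.21874423]), np.float64(176.57254901960783))
red (array([0.4773787 , 0.29652623, 0.03419207]), np.float64(50.91372549019607))
board top [ 0.5563016  -0.02469177  0.        ] [ 0.55861663 -0.02475024  0.08434287] [ 0.15 -0.12  0.38 -0.11 -0.12 -0.36 -0.11  1.14] [0.38 0.13 0.38 0.14 0.14 0.36 0.61 1.14]
board scene [ 0.55629162 -0.02527179  0.07155305] [ 0.4  -0.09  0.16 -0.09  0.41 -0.09] [0.85 0.16 0.16 0.34 0.41 0.16]
[[0.5851811  0.05276317 0.008     ]
 [0.51110461 0.12176805 0.1025    ]]
1975.0 1624.0
blank (array([ 0.54230832, -0.0882526 ,  0.25748847]), np.float64(411.7098039215686))
blank (array([ 0.54351337, -0.08811875,  0.26100589]), np.float64(251.13725490196077))
blank (array([ 0.53858218, -0.08929078,  0.2444627 ]), np.float64(80.74117647058824))
```

View pics/mm.png

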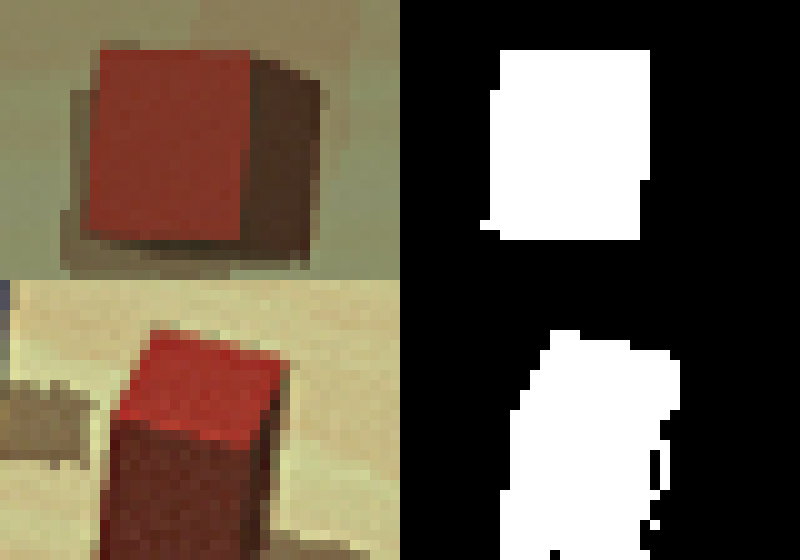

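The crop shows the red top face at top-view px (164–180, 233–252). The dark side isn't in the mask, so I'll refit using the top face only.

```bash
cat > m3.py <<'E'
from h import *
T=cv2.imread("pics/top0.png");h,s,v=hs(T)
m=comp(((h<9)|(h>168))&(s>120)&(v>80),(175,243)); print(m.sum())
w=world((172,242.5),.05)[0]
print("red top",fitmask(STOP[STOP[:,2]>.04],{"top":m},(w[0],w[1],.05)))
b=comp((h<17)&(s>110)&(v>90),(378,203)); print(b.sum())
w=world((378,203),.05)[0]; P=BL+[0,0,.024]
print("blank top",fitmask(P[P[:,2]>.06],{"top":b},(w[0],w[1],.25)))
print("knob",imaging.landmark_of("lever_knob","top")[0]["centre"]*np.array([640,480]),proj([[.5111,.1218,.1025]]))
print(proj([[.5111,.1218,.1025]],"scene"))
E
python3 m3.py
```

```text
294.0
red top (array([ 4.80518446e-01,  2.99049129e-01, -8.48296442e-05]), np.float64(19.46666666666667))
1904.0
blank top (array([ 0.54234635, -0.08722012,  0.25564921]), np.float64(137.47058823529412))Traceback (most recent call last):
  File "m3.py", line 9, in <module>
    print("knob",imaging.landmark_of("lever_knob","top")[0]["centre"]*np.array([640,480]),proj([[.5111,.1218,.1025]]))
                 ~~~~~~~~~~~~~~~~~~~~~~~~~~~~~~~~~~~~~~~^^^
IndexError: list index out of range
```

play_rows(
  series=[0,0,-3,30,45,0,1,0,0,-6,60,95,0,1,0,0,-9,90,150,0,1,0,0,-12,120,205,0,1,0,0,-14,150,260,0,0.5,0,0,-14,180,315,0,0.3,0,0,-14,210,370,0,0.3,0,0,-14,240,425,0,0.3,0,0,-14,270,480,0,0.3,0,0,-14,290,535,0,0.3],
  force=40,
)

```text
clock: 2.15
tcp_pos: [0.4323, 0.0055, 0.2426]
tool_rot: [3.141, 0.025, 0.002]
ft_force: [0.8, -1.2, -0.2]
grip_width: 0.649
grip_force: 0.0
```

play_rows(
  series=[0,0,0,6,40,0,0.3,0,0,0,12,95,0,0.3,0,0,0,22,150,0,0.3,0,0,0,34,205,0,0.3,0,0,0,42,255,0,0.3,0,0,0,48,288,0,0.3,0,0,0,48,295,-40,0.3,0,0,0,48,295,-80,0.3,0,0,0,48,295,-100,0.3,0,0,0,48,295,-100,0.3],
)

```text
clock: 3.4
tcp_pos: [0.4787, 0.2982, 0.1411]
tool_rot: [3.14, 0.024, -0.004]
ft_force: [0.0, -0.2, 0.6]
grip_width: 0.649
grip_force: 0.0
```

play_rows(
  series=[0,0,0,0,0,-40,0.3,0,0,0,0,0,-80,0.3,0,0,0,0,0,-100,0.3,0,0,0,0,0,-109,0.3,0,0,0,0,0,-109,0.3,0,0,0,0,0,-109,-0.6,0,0,0,0,0,-109,-0.6,0,0,0,0,0,-109,-0.6,0,0,0,0,0,-109,-0.6,0,0,0,0,0,-109,-0.6],
)

```text
clock: 4.65
tcp_pos: [0.48, 0.2988, 0.0347]
tool_rot: [-3.141, -0.024, -0.003]
ft_force: [-0.9, -0.7, 5.7]
grip_width: 0.354
grip_force: 37.9
```

play_rows(
  series=[0,0,0,0,0,0,-0.6,0,0,0,0,0,20,-0.6,0,0,0,0,0,50,-0.6,0,0,0,0,0,80,-0.6,0,0,0,0,0,110,-0.6,0,0,1,20,0,120,-0.6,0,0,2,50,0,120,-0.6,0,0,3,90,-20,120,-0.6,0,0,3.7,100,-40,120,-0.6,0,0,3.7,100,-40,120,-0.6],
)

```text
clock: 5.9
tcp_pos: [0.58, 0.2573, 0.1546]
tool_rot: [-3.139, -0.123, -0.001]
ft_force: [-0.2, -0.3, -1.4]
grip_width: 0.35
grip_force: 38.2
```

```bash
cat > m4.py <<'E'
from h import *
o=ctrl.get_obs(); tcp=o["tcp_pos"]; print(o["tcp_pos"],o["tool_rot"],o["ft_force"],o["grip_width"])
ims={n:imaging.get_image(n) for n in("top","scene")}
for n,im in ims.items(): cv2.imwrite(f"pics/held_{n}.png",im)
z=tcp[2]-.032
out=[]
for n,z0 in(("top",z),("scene",z)):
    p=proj([tcp],n)[0]; x,y=np.int32(p); c=cv2.resize(ims[n][y-70:y+80,x-100:x+100],None,fx=4,fy=3.9) ; out.append(c[:, :800]); print(n,p,(x-100,y-70))
cv2.imwrite("pics/held.png",cv2.resize(np.hstack(out),(800,300)))
E
python3 m4.py
```

```text
[0.57996166 0.25734269 0.1545845 ] [-3.13901297e+00 -1.22729198e-01 -1.41565112e-03] [-0.24534901 -0.26668517 -1.4459581 ] 0.35023771418966815
top [177.76213325 176.66023546] (np.int32(77), np.int32(106))
scene [423.94599996 271.30027232] (np.int32(323), np.int32(201))
```

View pics/held.png

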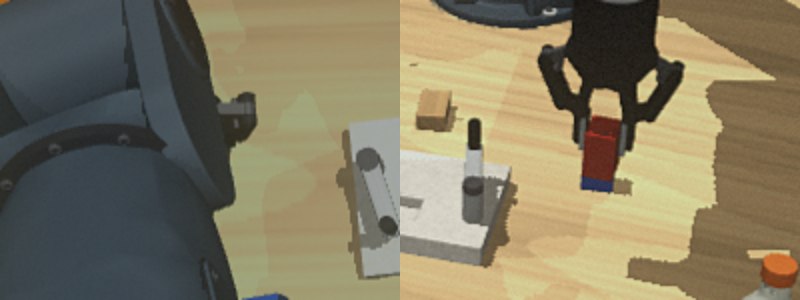

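The block is held, visible in the scene crop at (600,145), with its bottom free of the bench. Next I'll move over the pocket and check in the scene view.

play_rows(
  series=[0,0,0.2,2,-40,0,-0.6,0,0,0.2,4,-90,0,-0.6,0,0,0.2,5,-140,0,-0.6,0,0,0.2,5.5,-185,0,-0.6,0,0,0.2,5.5,-204,0,-0.6,0,0,0.2,5.5,-204,-30,-0.6,0,0,0.2,5.5,-204,-60,-0.6,0,0,0.2,5.5,-204,-80,-0.6,0,0,0.2,5.5,-204,-83,-0.6,0,0,0.2,5.5,-204,-83,-0.6],
)

```text
clock: 7.25
tcp_pos: [0.5851, 0.0551, 0.071]
tool_rot: [-3.139, -0.132, -0.001]
ft_force: [-0.2, -0.7, -1.6]
grip_width: 0.356
grip_force: 38.2
```

```bash
cat > m5.py <<'E'
from h import *
import sys
o=ctrl.get_obs(); tcp=o["tcp_pos"]; print(tcp,o["tool_rot"],o["ft_force"],o["grip_width"])
S=imaging.get_image("scene"); p=proj([tcp],"scene")[0]; x,y=np.int32(p); x0,y0=x-50,y-30; print("crop origin",x0,y0)
T=imaging.get_image("top")
c=cv2.resize(S[y0:y0+75,x0:x0+100],None,fx=8,fy=8,interpolation=cv2.INTER_CUBIC)
b=np.array([.5563,-.0253,.0716])
def dr(L,col):
    for a,e in L:
        q=(proj(frame(b[:2],b[2],[a,e]),"scene")-[x0,y0]+.5)*8; cv2.line(c,*[tuple(int(v) for v in r) for r in q],col,1)
dr(BOARD,(0,255,0)); cv2.imwrite(f"pics/{sys.argv[1]}.png",c); cv2.imwrite(f"pics/full_{sys.argv[1]}.png",S); cv2.imwrite(f"pics/top_{sys.argv[1]}.png",T)
E
python3 m5.py over
```

```text
[0.58508654 0.05514208 0.07102775] [-3.13873423e+00 -1.32229715e-01 -1.16898779e-03] [-0.20075254 -0.677114   -1.60196384] 0.3564065122090837
crop origin 275 257
```

View pics/over.png

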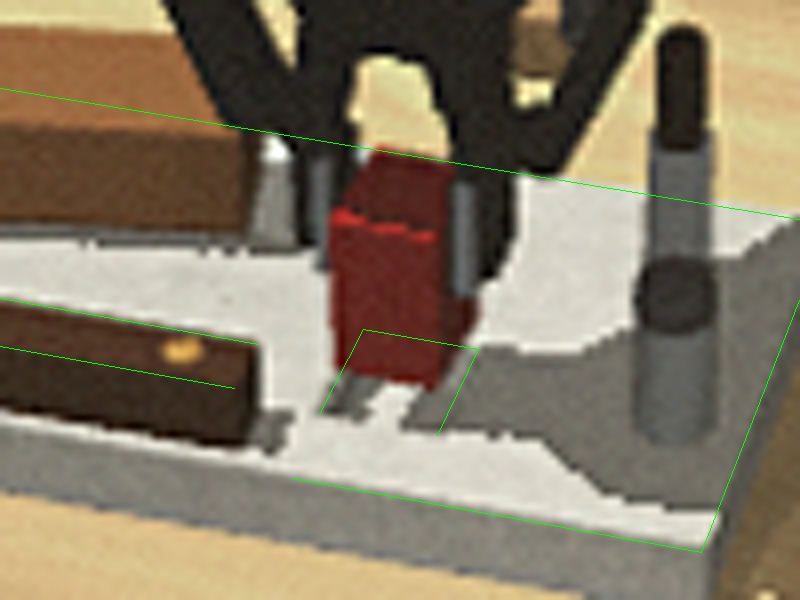

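The scene crop shows the held block just above the pocket: bottom-front corners at crop (337,370) and (436,390), top-front corners at (332,213) and (437,240). The predicted pocket outline agrees with the visible pocket edge. Next I'll solve the offset.

```bash
cat > m6.py <<'E'
from h import *
uv=np.array([[337,370],[436,390],[332,213],[437,240]])/8+[275,257]-.5
P=np.array([[.018,-.015,0],[.018,.015,0],[.018,-.015,.05],[.018,.015,.05]])
for yaw in(.0716,.084):
  for fixz in(None,.0363):
    f=lambda q:(proj(frame(q[:2],yaw,P)+[0,0,q[2] if fixz is None else fixz],"scene")-uv).ravel()
    r=least_squares(f,[.585,.055,.036],x_scale=.001); print(yaw,fixz,r.x,np.abs(r.fun).max().round(2))
S=cv2.imread("pics/full_over.png");
for i in ([1,4,5,6,7,8],[1,4,5],[3,4,5],[1,2,3,4,5]):
  try: print(i,*fitlines(S,[BOARD[k] for k in i],np.array([.5563,-.0253,.075]),"scene",half=3))
  except Exception as e: print(e)
E
python3 m6.py
```

```text
0.0716 None [0.56190016 0.04525443 0.0208754 ] 0.75
0.0716 0.0363 [0.58118347 0.0530729  0.036     ] 0.67
0.084 None [0.56098821 0.04465671 0.02013227] 0.81
0.084 0.0363 [0.58120065 0.05285198 0.036     ] 0.69
[1, 4, 5, 6, 7, 8] [ 0.55664138 -0.03030907  0.0789819 ] [-0.11  0.1   0.09  0.67 -0.09 -0.08] [0.85 0.14 0.35 0.68 0.33 0.67]
[1, 4, 5] [ -397.23651398   -98.93640833 -4308.76055639] [-0.04  0.02  0.02] [0.04 0.02 0.02]
[3, 4, 5] [-459.16858014 -968.87246226  333.92475874] [-0.04  0.02  0.02] [0.04 0.02 0.02]
[1, 2, 3, 4, 5] [ 0.55593172 -0.02613938  0.08290304] [-0.59 -0.12  0.1  -0.06  0.15] [0.83 0.13 0.13 0.15 0.34]
```

play_rows(
  series=[0,0,0,1,-1.5,0,-0.6,0,0,0,1,-1.5,0,-0.6,0,0,0,1,-1.5,-3,-0.6,0,0,0,1,-1.5,-6,-0.6,0,0,0,1,-1.5,-9,-0.6,0,0,0,1,-1.5,-11,-0.6,0,0,0,1,-1.5,-13,-0.6,0,0,0,1,-1.5,-15,-0.6,0,0,0,1,-1.5,-16,-0.6,0,0,0,1,-1.5,-16,-0.6],
)

```text
clock: 8.6
tcp_pos: [0.5856, 0.053, 0.0541]
tool_rot: [-3.139, -0.131, 0.001]
ft_force: [-1.5, 0.4, -1.0]
grip_width: 0.354
grip_force: 37.9
```

play_rows(
  series=[0,0,0,0,0,-2,-0.6,0,0,0,0,0,-4,-0.6,0,0,0,0,0,-6,-0.6,0,0,0,0,0,-8,-0.6,0,0,0,0,0,-10,-0.6,0,0,0,0,0,-11,-0.6,0,0,0,0,0,-12,-0.6,0,0,0,0,0,-13,-0.6,0,0,0,0,0,-13,-0.6,0,0,0,0,0,-13,-0.6],
)

```text
clock: 9.85
tcp_pos: [0.5862, 0.053, 0.0426]
tool_rot: [3.139, 0.131, 0.001]
ft_force: [-8.0, -0.4, 15.7]
grip_width: 0.352
grip_force: 37.2
```

The block is seated (TCP z at the expected seat height, with a floor reaction), so I'll release it and lift clear.

play_rows(
  series=[0,0,0,0,0,1,-0.6,0,0,0,0,0,1,0.1,0,0,0,0,0,1,0.1,0,0,0,0,0,1,0.1,0,0,0,0,0,15,0.1,0,0,0,0,0,50,0.1,0,0,0,0,0,90,0.1,0,0,0,-40,0,110,0.1,0,0,0,-90,40,110,0.1,0,0,0,-90,68,110,0.1],
  force=20,
)

```text
clock: 11.1
tcp_pos: [0.4932, 0.1217, 0.1524]
tool_rot: [-3.139, -0.131, 0.001]
ft_force: [1.0, -0.5, 0.2]
grip_width: 0.549
grip_force: 0.0
```

```bash
cat > m7.py <<'E'
from h import *
o=ctrl.get_obs(); print(o["tcp_pos"],o["tool_rot"],o["joints"].round(2),o["grip_width"])
S=imaging.get_image("scene"); cv2.imwrite("pics/full_seat.png",S)
c=S[235:345,205:395]
cv2.imwrite("pics/seat.png",cv2.resize(c,None,fx=4.2,fy=4.2,interpolation=cv2.INTER_CUBIC))
for b in([.556,-.0257,.08],):
  print("seated corners",((proj(frame(b[:2],b[2],[[.051,.06,.058],[.051,.09,.058],[.015,.06,.058],[.015,.09,.058]]),"scene")-[205,235]+.5)*4.2).round())
  print("knob",((proj(frame(b[:2],b[2],[[-.035,.15,.1025],[-.035,.15,.0685]]),"scene")-[205,235]+.5)*4.2).round())
print(frame([.5573,-.0252],.082,[[-.035,.15,.1],[.033,.15,.1],[.033,.082,.1]]))
E
python3 m7.py
```

```text
[0.49324763 0.12173017 0.15240257] [-3.13881936e+00 -1.31065294e-01  7.71702778e-04] [0.15 0.39 1.84 0.   0.91 1.64] 0.5492432569023384
seated corners [[464. 254.]
 [522. 264.]
 [485. 214.]
 [541. 223.]]
knob [[680. 115.]
 [679. 169.]]
[[0.51013138 0.1214292  0.1       ]
 [0.5779029  0.12699895 0.1       ]
 [0.58347265 0.05922744 0.1       ]]
```

View pics/seat.png

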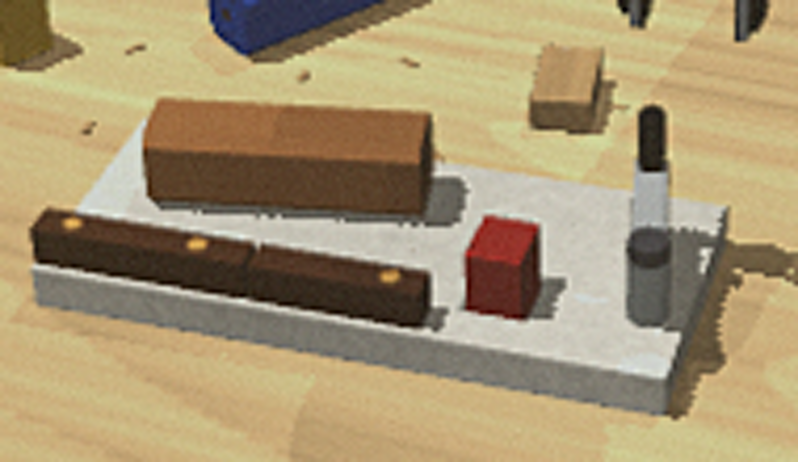

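The scene shows the red block seated, its top corners at (466,255), (528,264) and (540,222) matching the prediction. The knob top, at crop (652,108), is about 6 px off my prediction, so I'll measure it from both cameras.

```bash
python3 - <<'E'
from h import *
print("top",world([[270.8,218.8],[268.7,219.4]],.1025))
s=np.array([[652,108]])/4.2+[205,235]-.5; print(s,"scene",world(s,.1025,"scene"),world(np.array([[652,163]])/4.2+[205,235]-.5,.0685,"scene"))
print("post top px", world(np.array([[289,145]])/2.6+[150,130]-.5,.075))
p=np.array([[650,318]])/4.2+[205,235]-.5; print("post base",world(p,.024,"scene"))
E
```

```text
top [[0.51061464 0.10636576 0.1025    ]
 [0.50965433 0.11010928 0.1025    ]]
[[359.73809524 260.21428571]] scene [[0.50818163 0.10545883 0.1025    ]] [[0.50823612 0.10604799 0.0685    ]]
post top px [[0.57719803 0.12702466 0.075     ]]
post base [[0.57789074 0.1285281  0.024     ]]
```

play_rows(
  series=[0,0,6,10,-8,0,0.1,0,0,12.2,18,-15,0,0.1,0,0,12.2,19,-15,-25,0.1,0,0,12.2,19,-15,-50,0.1,0,0,12.2,19,-15,-64,0.1,0,0,12.2,19,-15,-68,0.1,0,0,12.2,19,-15,-68,-0.8,0,0,12.2,19,-15,-68,-0.8,0,0,12.2,19,-15,-68,-0.8,0,0,12.2,19,-15,-68,-0.8],
  force=20,
)

```text
clock: 12.4
tcp_pos: [0.5152, 0.1061, 0.084]
tool_rot: [-3.107, -0.464, -0.002]
ft_force: [-1.4, 0.4, 6.9]
grip_width: 0.155
grip_force: 22.2
```

play_rows(
  series=[0,0,5,1.9,-5.6,0,-0.8,0,0,11,4.9,-11.9,0,-0.8,0,0,17,8.5,-17.9,0,-0.8,0,0,23,12.7,-23.5,0,-0.8,0,0,29,17.5,-28.6,0,-0.8,0,0,35,22.8,-33.2,0,-0.8,0,0,41,28.5,-37.3,0,-0.8,0,0,47,34.7,-40.7,0,-0.8,0,0,53,41.1,-43.4,0,-0.8,0,0,59,47.8,-45.4,0,-0.8],
)

```text
clock: 13.65
tcp_pos: [0.564, 0.0623, 0.0841]
tool_rot: [-2.473, -1.937, -0.007]
ft_force: [4.5, 16.6, 0.6]
grip_width: 0.155
grip_force: 21.9
```

play_rows(
  series=[0,0,3,3.5,0.5,0,-0.8,0,0,6,6.9,0.7,0,-0.8,0,0,9,10.4,0.6,0,-0.8,0,0,12,13.9,0.5,0,-0.8,0,0,15,17.4,0.5,0,-0.8,0,0,18,20.9,0.6,0,-0.8,0,0,19,22.5,0.8,0,-0.8,0,0,20,23.8,1,0,-0.8,0,0,20,23.8,1,0,-0.8,0,0,20,23.8,1,0,-0.8],
)

```text
clock: 14.9
tcp_pos: [0.5843, 0.0615, 0.0838]
tool_rot: [-2.1, -2.332, 0.006]
ft_force: [-15.2, -2.0, 15.9]
grip_width: 0.154
grip_force: 23.5
```

play_rows(
  series=[0,0,0,0,0,0,0.1,0,0,0,0,0,0,0.1,0,0,0,0,0,0,0.1,0,0,0,0,0,15,0.4,0,0,0,0,0,40,1,0,0,0,0,0,80,1,0,0,-10,-30,-30,100,1,0,0,-20,-80,-30,110,1,0,0,-30,-120,-30,110,1,0,0,-40,-130,-30,110,1],
)

```text
clock: 16.15
tcp_pos: [0.4547, 0.0316, 0.1944]
tool_rot: [2.778, 1.466, 0.001]
ft_force: [0.7, 0.5, 0.5]
grip_width: 1.002
grip_force: 0.0
```

```bash
python3 - <<'E'
from h import *
o=ctrl.get_obs(); print(o["tcp_pos"],o["tool_rot"],o["joints"].round(2),o["ft_force"].round(1))
S=imaging.get_image("scene"); T=imaging.get_image("top"); cv2.imwrite("pics/full_lev.png",S); cv2.imwrite("pics/top_lev.png",T)
a=cv2.resize(S[235:345,205:395],(760,440)); b=cv2.resize(T[140:260,240:450],(280,160)); a[:160,480:]=b
cv2.imwrite("pics/lev.png",a)
h,s,v=hs(T); b=comp((h<17)&(s>110)&(v>90),(378,203)); P=BL+[0,0,.024]; w=world((378,203),.05)[0]
print(b.sum(),fitmask(P[P[:,2]>.06],{"top":b},(w[0],w[1],.25)))
h,s,v=hs(S); bs=comp((h<17)&(s>110)&(v>35)&(v<200),(273,272)); print(bs.sum())
for d in imaging.masks_of("blank","scene")[:3]:
    m=d["pixels"]; print(m.sum(),np.mean(np.nonzero(m)[1]))
    if abs(np.mean(np.nonzero(m)[1])-273)<8 and m.sum()<2500: print(fitmask(P,{"scene":m*1.},(w[0],w[1],.25)))
E
```

```text
[0.45469163 0.03159093 0.19444857] [2.77795734e+00 1.46633083e+00 1.08424840e-03] [-0.03  0.24  1.94  0.    0.96  0.57] [0.7 0.5 0.5]
1378.0 (array([ 0.54280008, -0.08998595,  0.24748831]), np.float64(671.3411764705883))
1588.0
1670 273.2610778443114
(array([ 0.53795356, -0.09040438,  0.25493944]), np.float64(44.364705882352936))
1133 281.55692850838483
```

View pics/lev.png

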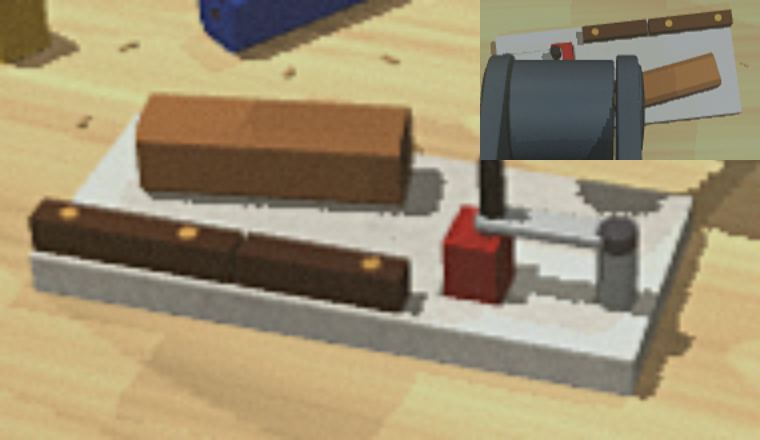

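The picture shows the lever lying shut across the red block, parallel to the fence, with the block still seated. Next I'll grasp the blank high across its width.

play_rows(
  series=[0,0,9,15,-20,0,1,0,0,18,30,-45,0,1,0,0,27,50,-75,0,1,0,0,36,70,-100,0,1,0,0,44,82,-115,0,1,0,0,49,86,-120,-20,1,0,0,49,86,-120,-60,1,0,0,49,86,-120,-100,1,0,0,49,86,-120,-125,1,0,0,49,86,-120,-132,1],
)

```text
clock: 17.55
tcp_pos: [0.5424, -0.0884, 0.06]
tool_rot: [-1.908, -2.494, 0.001]
ft_force: [-0.2, -0.2, -0.0]
grip_width: 0.999
grip_force: 0.0
```

play_rows(
  series=[0,0,0,0,0,0,1,0,0,0,0,0,0,0,0,0,0,0,0,0,-0.3,0,0,0,0,0,0,-0.3,0,0,0,0,0,0,-0.3,0,0,0,0,0,0,-0.3,0,0,0,0,0,0,-0.3,0,0,0,0,0,0,-0.3,0,0,0,0,0,1,-0.3,0,0,0,0,0,2,-0.3],
  force=40,
)

```text
clock: 18.8
tcp_pos: [0.5423, -0.0884, 0.0633]
tool_rot: [-1.912, -2.492, 0.0]
ft_force: [-0.7, 0.2, -1.6]
grip_width: 0.52
grip_force: 41.1
```

play_rows(
  series=[0,0,-2,0,0,2,-0.3,0,0,-5,5,6,3,-0.3,0,0,-8,10,12,3,-0.3,0,0,-10.3,16,20,3,-0.3,0,0,-10.3,24,30,3,-0.3,0,0,-10.3,32,38,3,-0.3,0,0,-10.3,38,42,3,-0.3,0,0,-10.3,40.5,44,3,-0.3,0,0,-10.3,40.5,44,3,-0.3,0,0,-10.3,40.5,44,3,-0.3],
)

```text
clock: 20.05
tcp_pos: [0.5827, -0.0446, 0.0662]
tool_rot: [-2.129, -2.31, 0.0]
ft_force: [0.4, 0.7, -1.5]
grip_width: 0.527
grip_force: 41.1
```

```bash
python3 - <<'E'
from h import *
o=ctrl.get_obs(); print(o["tcp_pos"],o["tool_rot"],o["ft_force"].round(1))
S=imaging.get_image("scene"); cv2.imwrite("pics/full_bl.png",S)
a=cv2.resize(S[225:340,205:395],None,fx=4.2,fy=4.2,interpolation=cv2.INTER_CUBIC)
cv2.imwrite("pics/bl.png",a)
E
```

```text
[ 0.58268992 -0.04461352  0.06622267] [-2.12884686e+00 -2.31004063e+00  3.16359213e-04] [ 0.4  0.7 -1.5]
```

View pics/bl.png

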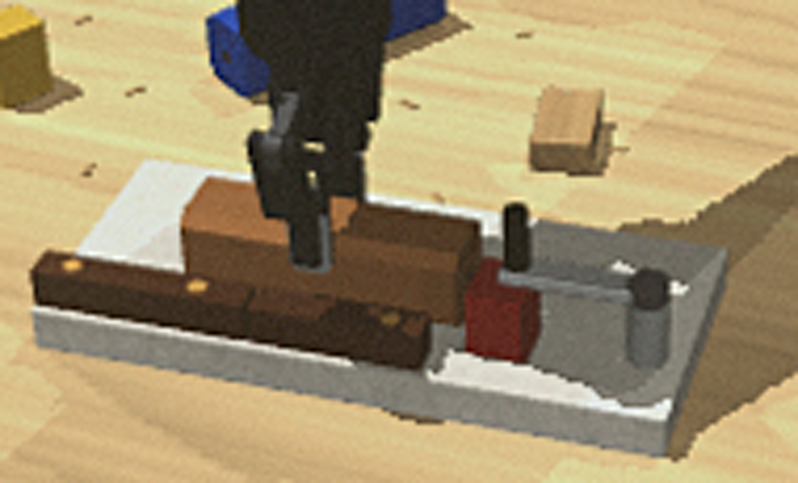

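The scene shows the blank held level next to the fence and short of the stop, with the fence-side finger (312,270) above fence height. Next I'll lower it, slide it to the stop, then to the fence.

play_rows(
  series=[0,0,0,0,0,-2,-0.3,0,0,0,0,0,-4,-0.3,0,0,0,0,0,-5,-0.3,0,0,0,0,0,-5.5,-0.3,0,0,0,-0.2,2,-5.5,-0.3,0,0,0,-0.3,4,-5.5,-0.3,0,0,0,-0.4,5,-5.5,-0.3,0,0,0,-0.5,6,-5.5,-0.3,0,0,0,-0.5,6.5,-5.5,-0.3,0,0,0,-0.5,6.5,-5.5,-0.3],
)

```text
clock: 21.35
tcp_pos: [0.5838, -0.0387, 0.0623]
tool_rot: [2.126, 2.308, 0.002]
ft_force: [0.3, -3.2, 9.9]
grip_width: 0.523
grip_force: 42.4
```

play_rows(
  series=[0,0,0,1,0.1,1,-0.3,0,0,0,2.5,0.2,1,-0.3,0,0,0,4,0.3,1,-0.3,0,0,0,5.5,0.4,1,-0.3,0,0,0,6.5,0.5,1,-0.3,0,0,0,7.5,0.6,1,-0.3,0,0,0,8,0.7,1,-0.3,0,0,0,8,1.2,1,-0.3,0,0,0,8,1.7,1,-0.3,0,0,0,8,1.7,1,-0.3],
)

```text
clock: 22.6
tcp_pos: [0.5908, -0.0366, 0.0623]
tool_rot: [2.128, 2.31, 0.0]
ft_force: [-1.0, -3.4, 6.4]
grip_width: 0.525
grip_force: 41.9
```

play_rows(
  series=[0,0,0,0,0.7,0,-0.3,0,0,0,0,1.4,0,-0.3,0,0,0,0,2,0,-0.3,0,0,0,0,2,0,-0.3,0,0,0,0.7,2,0,-0.3,0,0,0,1.4,2,0,-0.3,0,0,0,2,2,0,-0.3,0,0,0,2.5,2,0,-0.3,0,0,0,2.5,2,0,-0.3,0,0,0,2.5,2,0,-0.3],
)

```text
clock: 23.85
tcp_pos: [0.5912, -0.0359, 0.0623]
tool_rot: [-2.126, -2.311, 0.007]
ft_force: [-14.6, -14.1, 16.1]
grip_width: 0.525
grip_force: 43.0
```

The blank now bears on both fence and stop, with reactions of about 14 N in x and in y. I'll unload, release and lift, then re-press on its planed edge with closed fingers.

play_rows(
  series=[0,0,0,-0.8,-0.8,1,-0.3,0,0,0,-1.5,-1.3,2,-0.3,0,0,0,-1.5,-1.3,2,0.6,0,0,0,-1.5,-1.3,2,0.6,0,0,0,-1.5,-1.3,2,0.6,0,0,0,-1.5,-1.3,2,0.6,0,0,0,-1.5,-1.3,15,0.6,0,0,0,-1.5,-1.3,40,0.6,0,0,-8,-10,-1.3,60,0.6,0,0,-16,-20,-1.3,60,0.6],
)

```text
clock: 25.1
tcp_pos: [0.5738, -0.0356, 0.1243]
tool_rot: [2.432, 1.984, 0.004]
ft_force: [-0.1, -0.9, -1.8]
grip_width: 0.8
grip_force: 0.0
```

play_rows(
  series=[0,0,-9,-10,0,0,-0.3,0,0,-18,-20,0,0,-0.8,0,0,-27,-30,0,0,-1,0,0,-36,-30,0,0,-1,0,0,-45,-30,0,0,-1,0,0,-54,-30,0,0,-1,0,0,-63,-30,0,0,-1,0,0,-70,-30,0,0,-1,0,0,-74,-30,0,0,-1,0,0,-74,-30,0,0,-1],
)

```text
clock: 26.35
tcp_pos: [0.5431, -0.0355, 0.1226]
tool_rot: [3.139, 0.129, 0.001]
ft_force: [0.7, 0.3, -0.6]
grip_width: -0.003
grip_force: 0.0
```

```bash
python3 - <<'E'
from h import *
o=ctrl.get_obs(); print(o["tcp_pos"],o["tool_rot"],np.degrees(2*np.arctan2(o["tool_rot"][1],o["tool_rot"][0])),o["ft_force"].round(1),o["grip_width"])
S=imaging.get_image("scene"); cv2.imwrite("pics/full_rel.png",S)
P=BL+[0,0,.024]
h,s,v=hs(S); 
for d in imaging.masks_of("blank","scene")[:3]:
    m=d["pixels"]; print(d["p"],m.sum(),np.mean(np.nonzero(m)[1]))
print("target blank centre px",proj(frame([.556,-.0257],.08,[[.032,-.015,.047]]),"scene"), "tcp goal",frame([.5573,-.0252],.082,[[.0015,-.015,.0775]]))
cv2.imwrite("pics/rel.png",cv2.resize(S[225:340,205:395],None,fx=4.2,fy=4.2,interpolation=cv2.INTER_CUBIC))
E
```

```text
[ 0.54313287 -0.03554764  0.12256873] [3.13879888e+00 1.29266242e-01 1.36864699e-03] 4.716598544407365 [ 0.7  0.3 -0.6] -0.002828496526719276
0.87 1463 286.2200956937799
0.56 478 269.56485355648533
target blank centre px [[284.90364572 288.53531873]] tcp goal [[ 0.56002358 -0.04002674  0.0775    ]]
```

View pics/rel.png

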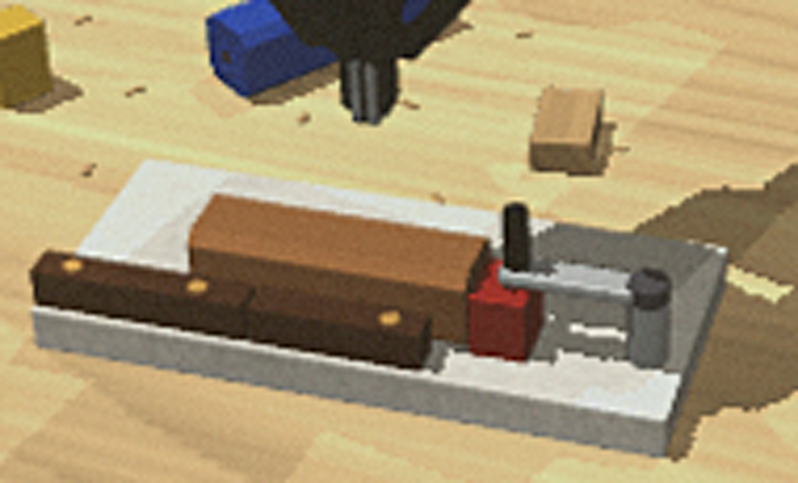

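The scene shows the blank square against the fence with its end on the red block at (480,300), and the lever shut. Next I'll approach the planed edge.

play_rows(
  series=[0,0,0,0,-1,-15,-1,0,0,0,0,-2,-30,-1,0,0,0,0,-2,-40,-1,0,0,0,0,-2,-45,-1,0,0,0,0,-2,-45,-1,0,0,0,3,-2,-45,-1,0,0,0,7,-2,-45,-1,0,0,0,11,-2,-45,-1,0,0,0,13,-2,-45,-1,0,0,0,13,-2,-45,-1],
)

```text
clock: 27.7
tcp_pos: [0.556, -0.0375, 0.0767]
tool_rot: [3.139, 0.128, -0.0]
ft_force: [-0.3, -0.7, -0.3]
grip_width: 0.004
grip_force: 0.0
```

play_rows(
  series=[0,0,0,0,0,0,-1,0,0,0,1,0,0,-1,0,0,0,2,0,0,-1,0,0,0,3,0,0,-1,0,0,0,4,0,0,-1,0,0,0,5,0,0,-1,0,0,0,5,0,0,-1,0,0,0,5,0,0,-1,0,0,0,5,0,0,-1,0,0,0,5,0,0,-1],
)

```text
clock: 28.95
tcp_pos: [0.5609, -0.0375, 0.0768]
tool_rot: [-3.139, -0.128, 0.0]
ft_force: [0.3, 0.6, -1.6]
grip_width: -0.001
grip_force: 0.0
```

play_rows(
  series=[0,0,0,0.5,0,0,-1,0,0,0,1,0,0,-1,0,0,0,1.5,0,0,-1,0,0,0,2,0,0,-1,0,0,0,2.5,0,0,-1,0,0,0,3,0,0,-1,0,0,0,3,0,0,-1,0,0,0,3,0,0,-1,0,0,0,3,0,0,-1,0,0,0,3,0,0,-1],
)

```text
clock: 30.2
tcp_pos: [0.563, -0.0376, 0.0767]
tool_rot: [-3.139, -0.129, 0.003]
ft_force: [-7.2, -0.5, 5.5]
grip_width: -0.003
grip_force: 4.1
```

play_rows(
  series=[0,0,0,0.5,0.2,-0.5,-1,0,0,0,0.9,0.4,-0.9,-1,0,0,0,1.2,0.6,-1.2,-1,0,0,0,1.5,0.7,-1.5,-1,0,0,0,1.5,0.7,-1.5,-1,0,0,0,1.5,0.7,-1.5,-1,0,0,0,1.5,0.7,-1.5,-1,0,0,0,1.5,0.7,-1.5,-1,0,0,0,1.5,0.7,-1.5,-1,0,0,0,1.5,0.7,-1.5,-1],
)

```text
clock: 31.45
tcp_pos: [0.5633, -0.0375, 0.0764]
tool_rot: [3.138, 0.129, -0.008]
ft_force: [-21.3, -5.5, 27.1]
grip_width: -0.002
grip_force: 17.2
```

play_rows(
  series=[0,0,0,-0.2,0,0.3,-1,0,0,0,-0.4,0,0.6,-1,0,0,0,-0.4,0,0.6,-1,0,0,0,-0.4,0,0.6,-1,0,0,0,-0.4,0,0.6,-1,0,0,0,-0.4,0,0.6,-1,0,0,0,-0.4,0,0.6,-1,0,0,0,-0.4,0,0.6,-1,0,0,0,-0.4,0,0.6,-1,0,0,0,-0.4,0,0.6,-1],
)

```text
clock: 32.7
tcp_pos: [0.5632, -0.0375, 0.0766]
tool_rot: [3.138, 0.129, -0.007]
ft_force: [-16.8, -6.0, 19.0]
grip_width: -0.001
grip_force: 12.7
```

```bash
python3 - <<'E'
from h import *
o=ctrl.get_obs(); print(o["tcp_pos"],o["ft_force"].round(1))
S=imaging.get_image("scene"); R=cv2.imread("pics/full_rel.png")
d=cv2.absdiff(S,R)[225:340,205:395].max(2)
cv2.imwrite("pics/fin.png",cv2.resize(S[225:340,205:395],None,fx=4.2,fy=4.2,interpolation=cv2.INTER_CUBIC))
E
```

```text
[ 0.5631921  -0.03745316  0.07656093] [-16.8  -6.   19. ]
```

View pics/fin.png

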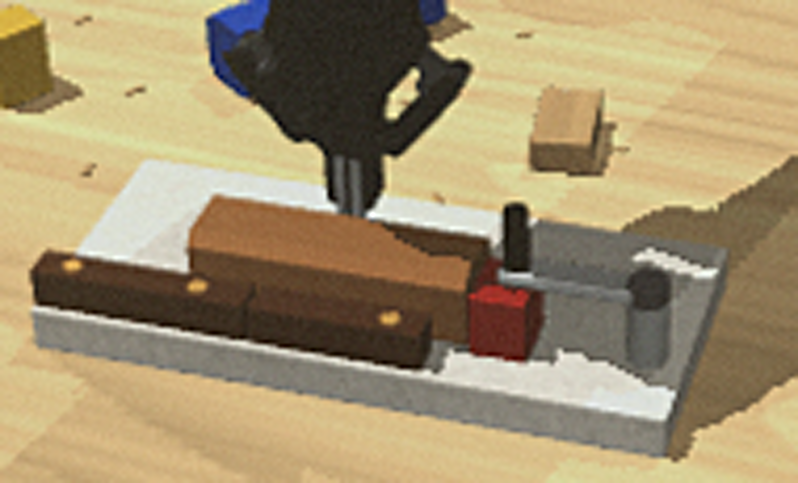

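The picture shows the fingertips on the blank's near upper edge at (350,212), the blank tight to fence and stop, and the lever shut. The push holds at about 17 N into the fence and 19 N down.

```bash
python3 -c "
from station import hand_in
print(hand_in())"
```

```text
the job is handed in; nothing more can be done
None
```

The job is handed in at about 33 s: the red stop block is seated, the lever is shut over it, and the blank is held against stop and fence with about 17 N into the fence and 19 N down; the yellow block was not touched.

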